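Nest a turned blank and close the bench caliper on its tenon

ROBOT

A 7-joint arm with a two-finger parallel gripper is mounted at the origin on the work surface. World frame = base frame: x ahead of the robot, y to its left, z up, the work surface at z = 0. Lengths are in m, angles in degrees, forces in N, time in s.
With the tool pointing down it reaches from about 0.4 to 0.85 m from the base axis. Payload 6.9 kg.
Tool frame: the origin (TCP) lies at the very end of the fingers, on their centre line; the grasp point (between the pads) lies 19 mm behind it; x points along the fingers, y is the direction in which the jaws open and shut, and the axes are right-handed (so a half turn about x gives the same grasp; the last joint's range is limited). The gripper opens to 85 mm and grips with 20 to 120 N. Pads are 22 mm wide; open, the fingers measure 114 mm over their backs; the gripper's body (76 mm by 85 mm) begins 54 mm behind the grasp point. The pads swing forward as they close: fully open they stand 13 mm farther back than shut.
Start: joints at [-64.2, 29.078, -13.613, 85.955, 7.202, 65.827, -8.869], TCP at [0.211, 0.588, 0.231] pointing down, gripper open.
Joint ranges: [-176.47, 176.47], [-13.61, 117.27], [-81.72, 77.17], [0.22, 143.17], [-87.28, 267.28], [10, 112.55], [-165.47, 165.47]. Speed limits (degrees/s): [136.94, 136.94, 180, 180, 180, 180, 180].

INTERFACE

Orientations are given as a 3x3 rotation matrix whose columns are the frame's x, y, z axes.
In Python, from plant import telemetry, capture, job, spotter gives the robot as it stands.
- The arm moves only by the tool carry_out, never from a script. Its arguments are lists of equal length, an entry for each row: "jaw": the opening, from 0 (shut) to 1 (fully open); "offset": the shift along the tool's x, y, z in cm, a list of three; "delta_rot": the turn, a rotation vector about the tool's x, y, z in degrees, a list of three. In form: {"jaw": [jaw, ...], "offset": [[dx, dy, dz], ...], "delta_rot": [[rx, ry, rz], ...]}. A call has 1 to 8 rows; each row is the pose to reach, as a shift and turn from the pose measured when the call began, along the tool's axes at that moment; what a row does not reach only later rows make up. A row lasts 1/10 s, in which the tool goes at most 50 mm and 8.59 degrees, less where a joint would pass 70% of its speed; a pose out of reach is approached as far as the arm can. A call with a gripper value outside its range is refused whole. The fingers move at their own pace and stop on an object; "grip_force" is the grip in N (left out, the last holds). Time passes only in rows, so rows that repeat a pose let the fingers close. It gives the time, the measured TCP pose, the force and the opening at its end, in the units of the state.
- telemetry.read_state(): the state, without advancing time (a new reading comes with each control period).
- capture(name): name is "scene" or "side" or "wrist"; returns a dict with "pixels" (400x640x3 uint8, red, green, blue), "z_map" (400x640 float32, m along the optical axis (not along the pixel's ray), 0 where there is no reading), "fx", "fy", "cx", "cy" (pixels), "k1" (the pictures are not rectified: a ray, as slopes to the right and down, at radius r is drawn at 1 + k1 r^2 times it, then the intrinsics apply), "extrinsics" (4x4, takes a point from camera to world coordinates); the wrist camera has in their place "tool_from_camera" (4x4, takes a point from camera to tool coordinates, whose origin is the TCP and whose axes are the tool frame's). Camera axes: x right, y up, looking along -z (the intrinsics and any distortion apply to the point x, -y, -z); pixel columns grow to the right and rows downward; lengths in m; the calibration is good to about 2 mm. A picture is of the moment at which its call begins: read the wrist's pose just before it.
- job.sign_off(): hands the job in, once; it reports no verdict.
Trained networks look in a picture, given as the dict that the camera call returned (one of the last four; its "shot" number tells which), for a name from the list of things; names that differ only in an ending like _2 or _b are one class to them, and where a whole thing is asked for, a point or a joint stands for the part that bears it (a point fixed in the world has none). Each returns a list of dicts, best first, with "p" (0 to 1); they miss things now and then, are a little off and sometimes report something else, mostly with a low value. They report only what shows in the picture. A call takes as long as a camera call. They do not tell look-alikes from the thing itself.
- spotter.find_in(picture, label): "centre" ([x, y, z] in m, in the coordinates of the camera as it stood for that picture, good to about 4 mm: the middle of the surface that is visible of it).
The state is a dict: "time_s": time; "joint_positions": joint angles; "qd": joint speeds; "joint_efforts": joint torques, N m; "position": TCP position; "ee_rot": TCP orientation; "contact_force": force on the tool from outside, world axes, zero at the start; "ft_torque": the same for the moment, N m; "opening": finger opening in m.
Only numpy, scipy, OpenCV 4.12 (cv2) and the standard library are available. Lean on these libraries where they do the work, as an engineer would, in place of code of your own. Each camera call takes 0.05 s, during which the arm holds its last target. There are 200 camera calls.

TASK

Take the wooden blank that has a round tenon turned on one end off the sloping rack and lower it, without dropping it in, so that it lies flat and square in the pocket of the bench caliper, tenon between the two jaws. Once it is seated, slide the caliper's moving jaw shut by its upright tab until it nips the tenon gently, the sprung anvil pressed about half way in and not bottomed, and leave it closed like that. Leave the plain blank, the bowl, the chuck and the screwdriver where they are.

Things in the scene. Friction and masses are not known exactly. Their poses are not given: they have to be found in the camera images.
- rack: fixed wooden rack, 220 mm wide; its board slopes at 0.47 rad (27 deg), rising along the rack's +x, with a 10 mm high lip at the low end and a middle strip 6 mm wide, 8 mm high. Two blanks lie on it 50 mm either side of the middle (either way round), square end on the lip, length up the slope. Origin: on the bench, below the middle of the blanks' square part
- blank: blank to measure: loose, brown wood, about 110 g; square part 90 mm long, 40 wide, 40 high, with a round tenon (diameter 26, length 35 mm, axis 20 mm above the underside) on its +x end. Origin: centre of the square part's underside; x along the length to the tenon, y across, z up from the underside. On the rack x points up the slope
- tenon_end (a point): centre of the tenon's free end face on the blank, 80 mm in +x and 20 mm in +z from the blank's origin
- plain_blank: the other blank, bystander: same wood, square 40 x 40 mm over its whole 125 mm length, no tenon; origin and axes as for the blank (origin 45 mm from its lower end)
- caliper: bench caliper, fixed: dark steel base plate 165 mm (x, from -65 to 100) by 235 mm (y, from -173 to 63), 12 mm thick, with an aluminium pocket over its origin and a steel beam along y at x = 66 mm. Origin on the bench below the pocket's centre
- nest (a point): centre of the pocket's floor, 20 mm above the bench; axes as the caliper's. Pocket 95 (x) x 45 mm (2.5 mm play round the blank), bounded by corner stops 8 mm high with flared tops to 14 mm; its long sides are open for 50 mm in the middle, so fingers can go down beside the blank. A seated blank has its origin and axes here, tenon to +x
- fixed_face (a point): face of the fixed anvil, looking to the caliper's -y, at x = 66, y = 16, z = 20 mm from the nest; 3 mm beyond the tenon of a centred blank
- jaw: moving jaw: aluminium carriage 36 (x) by 74 (y) by 28 mm high on the beam; slides along the caliper's +y to close (travel 55 mm, friction about 5 N, stays where left). Origin: centre of its underside, 22 mm above the bench. An upright tab 12 mm thick (y), 30 mm wide (x) stands on it from 28 to 62 mm above the origin. It carries the anvil
- tab (a point): on the jaw's tab, where to pinch it from above across its 12 mm thickness (along y): 48 mm above the jaw's origin and 17 mm towards -y, 14 mm below the tab's top
- anvil (a joint): how far the sprung anvil (steel pin with a 12 x 18 mm face on the jaw's +y end) is pushed back into the jaw, m: 0 fully out, 0.012 bottomed; the spring gives about 0.8 N when it starts to move and 4.2 N at the bottom. The dark collar on the pin closes up to the carriage as it goes in
- anvil_face (a point): centre of the moving anvil's face, looking to +y, 69 mm ahead of the jaw's origin and 18 mm above it when the anvil is fully out
- bowl: bystander: turned dark wooden bowl, 100 mm across, 50 mm high; origin under its centre
- chuck: bystander: dark steel lathe chuck, 80 mm across, 50 mm high; origin under its centre
- screwdriver: bystander: screwdriver, 200 mm long, lying on the bench along its x
Things that resemble listed ones, but are neither listed nor needed, are in the scene too. Leave any black or turquoise look-alike of the blank alone.

How it is judged:
By the outcome, as a careful person would: the job done as asked, in the order asked, and still so for the second after the job is handed in, with the robot touching nothing.
It also fails if it takes over 56 s, if anything falls off the work surface, if the arm or the gripper's body presses on something with over 40 N, if the wrist force passes 120 N, or if a joint passes its speed limit or range.

## Working session

There is one attempt and no reset: what is moved stays moved. The work goes in short steps, Python scripts to look and compute and a tool call to move; the robot and the scene stay as the last step left them, time stands still between calls to the robot, and variables do not carry over. Pictures are saved under pics/ and viewed, about 8 in all and at most 12, crops included, and the job is handed in when it is done.

Besides the shell and the picture viewer there is one more tool, called after "Emit:" by a JSON object that holds its "fn" and its "kwargs", one argument or row to a line. carry_out: Moves the arm, as the interface text tells. Its arguments: {"type":"object","properties":{"jaw":{"type":"array"},"offset":{"type":"array"},"delta_rot":{"type":"array"},"grip_force":{"type":"number"}},"required":["jaw","offset","delta_rot"]}

```bash
mkdir -p pics
cat > h.py <<'E'
import numpy as np, cv2
from plant import telemetry, capture, job, spotter
def world(c,p,st=None):
    p=np.append(np.asarray(p,float),1)
    if 'extrinsics' in c: return (np.array(c['extrinsics'])@p)[:3]
    T=np.eye(4);T[:3,:3]=st['ee_rot'];T[:3,3]=st['position']
    return (T@np.array(c['tool_from_camera'])@p)[:3]
def cloud(c,st=None):
    H,W=c['z_map'].shape;v,u=np.mgrid[0:H,0:W]
    K=np.array([[c['fx'],0,c['cx']],[0,c['fy'],c['cy']],[0,0,1.]])
    q=cv2.undistortPoints(np.stack([u,v],-1).reshape(-1,1,2).astype(np.float64),K,np.array([c['k1'],0,0,0.])).reshape(H,W,2)
    z=c['z_map'].astype(float)
    P=np.stack([q[...,0]*z,-q[...,1]*z,-z,np.ones_like(z)],-1)
    if 'extrinsics' in c: M=np.array(c['extrinsics'])
    else:
        T=np.eye(4);T[:3,:3]=st['ee_rot'];T[:3,3]=st['position'];M=T@np.array(c['tool_from_camera'])
    X=(P@M.T)[...,:3];X[z==0]=np.nan
    return X
def save(c,n,box=None,s=1):
    im=c['pixels'][...,::-1]
    if box: im=im[box[1]:box[3],box[0]:box[2]]
    cv2.imwrite('pics/'+n+'.png',cv2.resize(im,None,fx=s,fy=s,interpolation=cv2.INTER_CUBIC))
E
python3 - <<'E'
from h import *
np.set_printoptions(precision=3,suppress=True)
s=telemetry.read_state();print(s['time_s'],s['position'],s['ee_rot'],s['contact_force'],s['opening'])
for n in ['scene','side']:
    c=capture(n);save(c,n+'0');np.save(n+'0.npy',cloud(c));cv2.imwrite(n+'0raw.png',c['pixels'][...,::-1])
    for l in ['blank','plain_blank','rack','caliper','jaw','tab','bowl','chuck','screwdriver']:
        for d in spotter.find_in(c,l)[:3]: print(n,l,round(d['p'],2),world(c,d['centre']))
print(telemetry.read_state()['time_s'])
E
```

```text
0.0 [0.211 0.588 0.23 ] [[-0.001  0.338  0.941]
 [-0.002  0.941 -0.338]
 [-1.    -0.002  0.   ]] [ 0.604  0.406 -0.435] 0.08543784739877935
scene blank 0.98 [0.537 0.277 0.1  ]
scene blank 0.94 [0.343 0.289 0.041]
scene blank 0.6 [0.397 0.451 0.04 ]
scene plain_blank 0.6 [0.592 0.191 0.101]
scene rack 0.68 [0.613 0.254 0.052]
scene caliper 0.71 [ 0.498 -0.108  0.011]
scene jaw 0.94 [ 0.542 -0.159  0.053]
scene jaw 0.45 [0.611 0.256 0.053]
scene jaw 0.45 [ 0.788 -0.063  0.024]
scene tab 0.6 [ 0.54  -0.159  0.049]
scene bowl 0.66 [ 0.788 -0.064  0.025]
scene chuck 0.77 [ 0.463 -0.455  0.051]
scene screwdriver 0.65 [ 0.82  -0.253  0.021]
scene screwdriver 0.65 [ 0.54  -0.156  0.047]
side blank 0.87 [0.52  0.263 0.086]
side blank 0.81 [0.38  0.437 0.034]
side blank 0.77 [0.336 0.254 0.043]
side plain_blank 0.87 [0.568 0.177 0.092]
side rack 0.81 [0.589 0.181 0.043]
side caliper 0.96 [ 0.483 -0.148  0.012]
side jaw 0.61 [0.567 0.177 0.091]
side tab 0.77 [ 0.531 -0.185  0.051]
side bowl 0.63 [ 0.804 -0.042  0.034]
side chuck 0.95 [ 0.452 -0.483  0.046]
side screwdriver 0.59 [ 0.806 -0.27   0.022]
1.0
```

View pics/scene0.png

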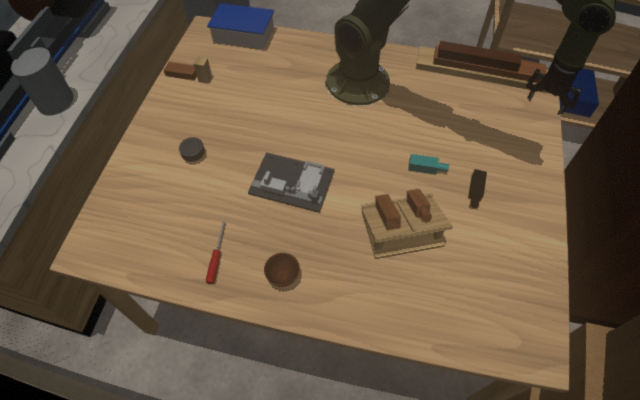

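View pics/side0.png

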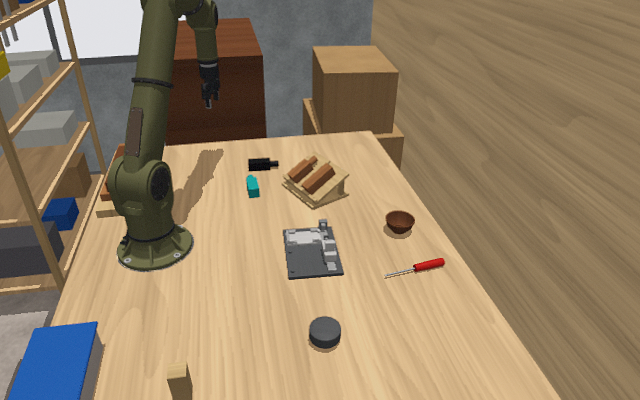

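Run:
```python
import cv2,numpy as np
im=cv2.imread('scene0raw.png');cv2.imwrite('pics/crop1.png',cv2.resize(im[145:265,240:495],None,fx=3.1,fy=3.1,interpolation=cv2.INTER_CUBIC))
X=np.load('scene0.npy')
np.set_printoptions(precision=3,suppress=True)
for p in [(420,200),(416,205),(424,215),(428,218),(388,211),(380,200),(393,222),(388,235),(325,165),(270,155),(250,200),(320,209),(405,225)]:
    print(p,X[p[1],p[0]])
```

```text
(420, 200) [0.524 0.279 0.097]
(416, 205) [0.553 0.268 0.112]
(424, 215) [0.583 0.294 0.117]
(428, 218) [0.584 0.307 0.108]
(388, 211) [0.592 0.194 0.116]
(380, 200) [0.543 0.167 0.087]
(393, 222) [0.622 0.213 0.113]
(388, 235) [0.658 0.207 0.102]
(325, 165) [ 0.4   -0.03   0.003]
(270, 155) [ 0.414 -0.209  0.022]
(250, 200) [ 0.579 -0.227 -0.002]
(320, 209) [ 0.568 -0.006  0.009]
(405, 225) [0.608 0.249 0.085]
```

View pics/crop1.png

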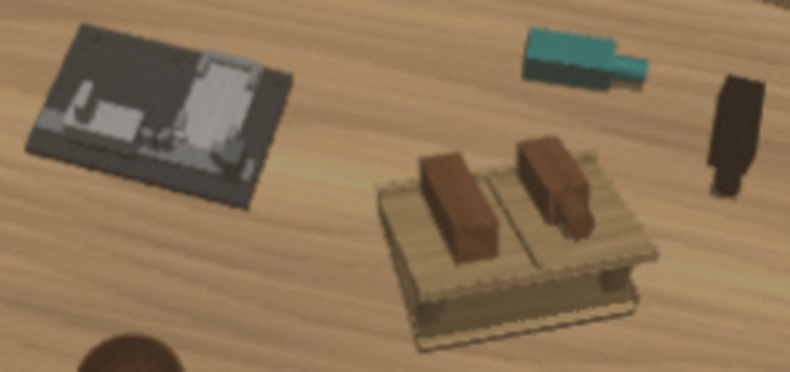

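Emit:
{"fn": "carry_out", "kwargs": {
  "jaw": [1, 1, 1, 1, 1, 1, 1, 1],
  "offset": [
    [-7, -20, 36],
    [-7, -20, 36],
    [-7, -20, 36],
    [-7, -20, 36],
    [-7, -20, 36],
    [-7, -20, 36],
    [-7, -20, 36],
    [-7, -20, 36]
  ],
  "delta_rot": [
    [-32, 0, 0],
    [-32, 0, 0],
    [-32, 0, 0],
    [-32, 0, 0],
    [-32, 0, 0],
    [-32, 0, 0],
    [-32, 0, 0],
    [-32, 0, 0]
  ]
}}

```text
time_s: 1.8
position: [0.4718, 0.29, 0.2989]
ee_rot: [[0.001, -0.212, 0.977], [0.0, 0.977, 0.212], [-1.0, 0.0, 0.001]]
contact_force: [0.2, 1.1, 0.5]
opening: 0.0856
```

Run:
```python
from h import *
np.set_printoptions(precision=3,suppress=True)
s=telemetry.read_state();c=capture('wrist')
print(s['time_s'],s['position'],s['ee_rot']);print(np.array(c['tool_from_camera']),c['fx'],c['cx'],c['cy'],c['k1'])
save(c,'w1');cv2.imwrite('w1raw.png',c['pixels'][...,::-1]);np.save('w1.npy',cloud(c,s))
for l in ['blank','plain_blank']:
    for d in spotter.find_in(c,l)[:3]: print(l,round(d['p'],2),world(c,d['centre'],s))
```

```text
1.8 [0.472 0.29  0.299] [[ 0.001 -0.212  0.977]
 [ 0.     0.977  0.212]
 [-1.     0.     0.001]]
[[ 0.001  0.297 -0.955 -0.142]
 [ 1.     0.     0.001  0.001]
 [ 0.    -0.955 -0.297 -0.076]
 [ 0.     0.     0.     1.   ]] 291.5789655281925 317.24908948795337 197.71531169208586 -0.035720736099559725
blank 0.98 [0.338 0.289 0.04 ]
blank 0.67 [0.38  0.449 0.037]
blank 0.62 [0.521 0.28  0.097]
plain_blank 0.91 [0.559 0.2   0.094]
```

View pics/w1.png

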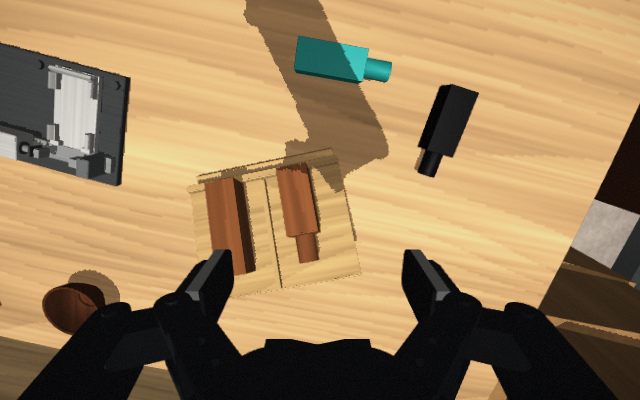

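```bash
cat > fit.py <<'E'
from h import *
np.set_printoptions(precision=4,suppress=True)
X=np.load('w1.npy');im=cv2.imread('w1raw.png').astype(int)
def plane(P,it=4):
    for _ in range(it):
        m=P.mean(0);n=np.linalg.svd(P-m,full_matrices=False)[2][2];n*=np.sign(n[2]);r=(P-m)@n
        P=P[abs(r)<max(.0015,1.5*r.std())]
    return m,n,P
b,g,r=im[...,0],im[...,1],im[...,2]
u,v=np.meshgrid(np.arange(640),np.arange(400))
brown=(r>1.7*g)&(r>40)
for name,box in [('blank',(270,160,325,270)),('plain',(200,172,262,275))]:
    R=(u>box[0])&(u<box[2])&(v>box[1])&(v<box[3])&np.isfinite(X[...,2])
    P=X[R&brown]; m,n,Q=plane(P); print(name,len(P),len(Q),'c',m,'n',n,'slope',np.arccos(n[2]),'yaw',np.degrees(np.arctan2(-n[1],-n[0])))
    ex=np.array([0,0,1])-n*n[2];ex/=np.linalg.norm(ex);ey=np.cross(n,ex)
    d=(P-m)
    top=P[abs(d@n)<.004]-m
    (c,wh,a)=cv2.minAreaRect(np.c_[top@ex,top@ey].astype(np.float32)); print('rect',c,wh,a,'ctr',m+c[0]*ex+c[1]*ey)
    print('ex',ex,'ranges',np.percentile(top@ex,[1,99]),np.percentile(top@ey,[1,99]))
R=(u>200)&(u<355)&(v>160)&(v<290)&~brown&(r>90)&(X[...,2]>.015)
m,n,Q=plane(X[R]);print('board',m,n,np.arccos(n[2]),np.degrees(np.arctan2(-n[1],-n[0])),len(Q))
tm=(u>298)&(u<318)&(v>238)&(v<262)&brown
P=X[tm];print('tenon top height over board',np.percentile((P-m)@n,[5,50,95]),P.mean(0))
cv2.imwrite('m.png',(brown*255).astype(np.uint8))
E
python3 fit.py
```

```text
blank 1074 588 c [0.5164 0.2751 0.0918] n [-0.3645 -0.1046  0.9253] slope 0.3889668338271912 yaw 16.012555025958356
rect (0.01186022162437439, 0.0010597389191389084) (0.12281888723373413, 0.0396733395755291) 7.510954856872559 ctr [0.5266 0.2791 0.0963]
ex [0.8894 0.2552 0.3792] ranges [-0.0492  0.0715] [-0.0227  0.021 ]
plain 1337 945 c [0.5567 0.1873 0.0945] n [-0.4263 -0.153   0.8915] slope 0.4700531268025722 yaw 19.73657575218018
rect (0.009069222956895828, -6.329827010631561e-05) (0.12169281393289566, 0.03907737880945206) 3.6729819774627686 ctr [0.5644 0.1899 0.0986]
ex [0.8392 0.3011 0.4529] ranges [-0.0509  0.0675] [-0.0205  0.0219]
board [0.5676 0.2799 0.074 ] [-0.4116 -0.1818  0.893 ] 0.4667646535094435 23.828677882856585 8205
tenon top height over board [nan nan nan] [nan nan nan]
```

```bash
cat >> fit.py <<'E'
print('----')
from scipy.spatial.transform import Rotation as Ro
psi=23.7
R0=Ro.from_euler('z',psi,degrees=True)*Ro.from_euler('y',-0.47)
M=R0.as_matrix();ex,ey,ez=M.T
pm=m
for name,box in [('blank',(265,155,330,275)),('plain',(195,168,265,280))]:
    W=(u>box[0])&(u<box[2])&(v>box[1])&(v<box[3])&np.isfinite(X[...,2])
    P=X[W];h=(P-pm)@ez;print(name,'heights',np.histogram(h,np.arange(-.004,.052,.004)))
    T=P[abs(h-.04)<.004];q=(T-pm)@M
    print(len(T),np.percentile(q,[1,3,50,97,99],axis=0))
    T=P[(h>.022)];q=(T-pm)@M
    print(len(T),np.percentile(q,[1,3,50,97,99],axis=0))
print(pm)
E
python3 fit.py | sed -n '/----/,$p'
```

```text
----
blank heights (array([1822, 1750,  294,  388,   18,   17,   44,  112,  301,  174, 1115,
       1101,    0]), array([-0.004,  0.   ,  0.004,  0.008,  0.012,  0.016,  0.02 ,  0.024,
        0.028,  0.032,  0.036,  0.04 ,  0.044,  0.048]))
2216 [[-0.0856 -0.0041  0.0381]
 [-0.0838 -0.0032  0.0384]
 [-0.0403  0.0157  0.04  ]
 [ 0.0008  0.0344  0.0414]
 [ 0.0025  0.0352  0.0417]]
2827 [[-0.0853 -0.004   0.0243]
 [-0.083  -0.0029  0.0264]
 [-0.0292  0.0164  0.0397]
 [ 0.0328  0.0351  0.0413]
 [ 0.0363  0.0354  0.0416]]
plain heights (array([1426, 1037,  158,  383,   89,   88,   95,  100,   96,  102, 1472,
       1057,    0]), array([-0.004,  0.   ,  0.004,  0.008,  0.012,  0.016,  0.02 ,  0.024,
        0.028,  0.032,  0.036,  0.04 ,  0.044,  0.048]))
2529 [[-0.0852 -0.1017  0.037 ]
 [-0.083  -0.1007  0.038 ]
 [-0.0318 -0.0779  0.0398]
 [ 0.0319 -0.0622  0.0413]
 [ 0.0364 -0.062   0.0417]]
3797 [[-0.0849 -0.1014  0.024 ]
 [-0.0817 -0.0999  0.027 ]
 [-0.0137 -0.0692  0.0401]
 [ 0.0315  0.0082  0.2807]
 [ 0.036   0.0086  0.2835]]
[0.5676 0.2799 0.074 ]
```

```bash
cat >> h.py <<'E'
from scipy.spatial.transform import Rotation as Ro
def goto(p,R):
    s=telemetry.read_state();R0=np.array(s['ee_rot']);
    print('offset cm',np.round(R0.T@(np.array(p)-s['position'])*100,2),'rot',np.round(Ro.from_matrix(R0.T@R).as_rotvec(degrees=True),2))
E
cat > g.py <<'E'
from h import *
M=(Ro.from_euler('z',23.7,degrees=True)*Ro.from_euler('y',-0.47)).as_matrix()
R=np.c_[-M[:,2],M[:,1],M[:,0]]
O=np.array([.5676,.2799,.074])+M@[-.0415,.0157,0]
print('O',O)
for h in (.085,.005): goto(O+M@[.005,0,h],R)
E
python3 g.py
```

```text
O [0.52740983 0.2794038  0.05520522]
offset cm [16.54 -2.64  1.73] rot [-11.66 -26.75   2.88]
offset cm [23.68 -1.88  5.27] rot [-11.66 -26.75   2.88]
```

Emit:
{"fn": "carry_out", "kwargs": {
  "jaw": [1, 1, 1, 1, 1],
  "offset": [
    [3, -1, 0.3],
    [7, -1.5, 0.8],
    [12, -2, 1.3],
    [16.5, -2.6, 1.7],
    [16.5, -2.6, 1.7]
  ],
  "delta_rot": [
    [-3, -7, 0.7],
    [-6, -14, 1.5],
    [-9, -21, 2.2],
    [-11.7, -26.7, 2.9],
    [-11.7, -26.7, 2.9]
  ]
}}

```text
time_s: 2.45
position: [0.5033, 0.258, 0.1575]
ee_rot: [[0.399, -0.361, 0.843], [0.126, 0.932, 0.339], [-0.908, -0.03, 0.418]]
contact_force: [0.7, -0.6, 0.8]
opening: 0.085
```

```bash
python3 g.py
python3 - <<'E'
from h import *
s=telemetry.read_state();c=capture('wrist');save(c,'w2');print(s['time_s']);np.save('w2.npy',cloud(c,s));cv2.imwrite('w2raw.png',c['pixels'][...,::-1])
E
```

```text
O [0.52740983 0.2794038  0.05520522]
offset cm [ 2.02  1.04 -1.34] rot [-1.55 -2.27  2.65]
offset cm [10.    1.42 -1.03] rot [-1.55 -2.27  2.65]
2.45
```

View pics/w2.png

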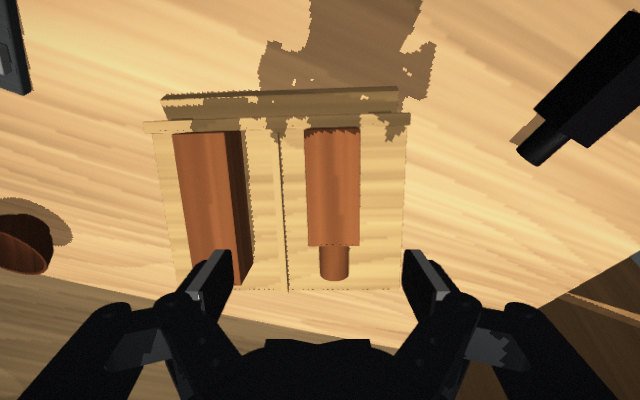

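Emit:
{"fn": "carry_out", "kwargs": {
  "jaw": [1, 1, 1],
  "offset": [
    [2, 1, -1.3],
    [2, 1, -1.3],
    [2, 1, -1.3]
  ],
  "delta_rot": [
    [-1.5, -2.3, 2.6],
    [-1.5, -2.3, 2.6],
    [-1.5, -2.3, 2.6]
  ]
}}

```text
time_s: 2.8
position: [0.4968, 0.2655, 0.1324]
ee_rot: [[0.417, -0.403, 0.815], [0.179, 0.915, 0.361], [-0.891, -0.004, 0.454]]
contact_force: [0.5, -0.5, -0.1]
opening: 0.0854
```

```bash
cat > fit2.py <<'E'
from g import *
np.set_printoptions(precision=4,suppress=True)
X=np.load('w2.npy')
for psi in (23.7,):
    P=X[120:285,290:375].reshape(-1,3);P=P[np.isfinite(P[:,0])]
    q=(P-O)@M
    B=q[abs(q[:,2])<.004];T=q[abs(q[:,2]-.04)<.005]
    print(len(T),np.percentile(T,[1,3,50,97,99],axis=0),'board',np.median(B[:,2]))
    A=np.c_[T[:,:2],np.ones(len(T))];print('tilt',np.linalg.lstsq(A,T[:,2],rcond=None)[0])
    im=cv2.minAreaRect(T[:,:2].astype(np.float32));print(im)
    N=q[(q[:,2]>.024)&(q[:,2]<.036)&(q[:,0]>.05)];print('tenon',np.percentile(N,[2,50,98],axis=0))
E
python3 fit2.py
```

```text
O [0.52740983 0.2794038  0.05520522]
offset cm [-0.09  0.04 -0.  ] rot [0.15 0.05 0.18]
offset cm [ 7.91  0.06 -0.01] rot [0.15 0.05 0.18]
6355 [[-0.0448 -0.02    0.0383]
 [-0.0433 -0.0191  0.0386]
 [-0.0043 -0.0003  0.0399]
 [ 0.041   0.0183  0.0411]
 [ 0.0431  0.0191  0.0414]] board -0.00014762226387955067
tilt [0.0001 0.0017 0.0399]
((-0.0006337277591228485, -0.0004196092486381531), (0.08970623463392258, 0.040098272264003754), 0.1258508712053299)
tenon [[ 0.0505 -0.0117  0.0249]
 [ 0.0645 -0.0001  0.031 ]
 [ 0.0787  0.0118  0.0334]]
```

Emit:
{"fn": "carry_out", "kwargs": {
  "jaw": [1, 1, 1, 1, 1, 1],
  "offset": [
    [2, 0, 0],
    [4, 0, 0],
    [6, 0, 0],
    [7.5, 0, 0],
    [7.9, 0, 0],
    [7.9, 0, 0]
  ],
  "delta_rot": [
    [0, 0, 0],
    [0, 0, 0],
    [0, 0, 0],
    [0, 0, 0],
    [0, 0, 0],
    [0, 0, 0]
  ]
}}

```text
time_s: 3.4
position: [0.5299, 0.2803, 0.062]
ee_rot: [[0.416, -0.403, 0.815], [0.18, 0.915, 0.36], [-0.891, -0.004, 0.453]]
contact_force: [-0.0, 0.2, -0.0]
opening: 0.0853
```

Emit:
{"fn": "carry_out", "kwargs": {
  "jaw": [0.4, 0.2, 0.2, 0.2, 0.2, 0.2],
  "offset": [
    [0, 0, 0],
    [0, 0, 0],
    [0, 0, 0],
    [0, 0, 0],
    [0, 0, 0],
    [0, 0, 0]
  ],
  "delta_rot": [
    [0, 0, 0],
    [0, 0, 0],
    [0, 0, 0],
    [0, 0, 0],
    [0, 0, 0],
    [0, 0, 0]
  ],
  "grip_force": 40
}}

```text
time_s: 4.0
position: [0.5299, 0.2804, 0.0629]
ee_rot: [[0.418, -0.403, 0.815], [0.18, 0.915, 0.36], [-0.891, -0.004, 0.455]]
contact_force: [-3.1, -1.4, 7.3]
opening: 0.0396
```

```bash
python3 g.py; python3 -c "
from h import *
s=telemetry.read_state();print(s)"
```

```text
O [0.52740983 0.2794038  0.05520522]
offset cm [-7.94 -0.02 -0.08] rot [0.15 0.11 0.17]
offset cm [ 0.06  0.01 -0.09] rot [0.15 0.11 0.17]
{'time_s': 4.0, 'joint_positions': array([-19.33852979,  31.8837096 , -19.4264448 , 127.61384438,
       109.37068791,  15.6694502 , -26.26789518]), 'qd': array([-0.02527859,  0.04683802, -0.11593033, -0.07422002,  0.12606804,
        0.11491195, -0.07628523]), 'joint_efforts': array([-9.25957225e-02, -4.89927900e+01, -2.67824493e+00, -1.27850479e+01,
        5.66914994e-01,  1.05974939e+00, -3.61341785e-02]), 'position': array([0.52992815, 0.28044756, 0.06292295]), 'ee_rot': array([[ 0.4175397 , -0.40279314,  0.81450493],
       [ 0.17998782,  0.91528288,  0.3603632 ],
       [-0.89065425, -0.00386498,  0.45466479]]), 'contact_force': array([-3.05884702, -1.3912146 ,  7.31988621]), 'ft_torque': array([-0.1681998 ,  0.43637518,  0.0344176 ]), 'opening': 0.0396431580509952}
```

Emit:
{"fn": "carry_out", "kwargs": {
  "jaw": [0.2, 0.2, 0.2, 0.2, 0.2, 0.2],
  "offset": [
    [-0.5, 0, 0],
    [-1.5, 0, 0],
    [-3, 0, 0],
    [-5, 0, 0],
    [-8, 0, 0],
    [-10, 0, 0]
  ],
  "delta_rot": [
    [0, 0, 0],
    [0, 0, 0],
    [0, 0, 0],
    [0, 0, 0],
    [0, 0, 0],
    [0, 0, 0]
  ]
}}

```text
time_s: 4.6
position: [0.4885, 0.2627, 0.1505]
ee_rot: [[0.417, -0.403, 0.814], [0.18, 0.915, 0.361], [-0.891, -0.004, 0.454]]
contact_force: [1.1, -0.2, -0.9]
opening: 0.0393
```

Run:
```python
from h import *
s=telemetry.read_state();print(s['opening'],s['contact_force'],s['position'])
y=np.radians(4);R=np.array([[0,-np.sin(y),np.cos(y)],[0,np.cos(y),np.sin(y)],[-1,0,0]])
goto([.46,-.04,.27],R)
```

```text
0.03933098782502061 [ 1.13444285 -0.24436704 -0.85236748] [0.4884968  0.2627466  0.15052601]
offset cm [-17.27 -26.61  -7.82] rot [19.46 26.79 -4.42]
```

Emit:
{"fn": "carry_out", "kwargs": {
  "jaw": [0.2, 0.2, 0.2, 0.2, 0.2, 0.2, 0.2, 0.2],
  "offset": [
    [-5, 0, -1],
    [-9, -2, -3],
    [-12, -6, -5],
    [-14, -11, -6],
    [-15, -16, -7],
    [-16, -21, -7.5],
    [-17.3, -26.6, -7.8],
    [-17.3, -26.6, -7.8]
  ],
  "delta_rot": [
    [0, 0, 0],
    [3, 4, -0.6],
    [6, 9, -1.5],
    [10, 14, -2.2],
    [14, 19, -3],
    [17, 24, -4],
    [19.5, 26.8, -4.4],
    [19.5, 26.8, -4.4]
  ]
}}

```text
time_s: 5.4
position: [0.4609, -0.0418, 0.2709]
ee_rot: [[-0.001, -0.068, 0.998], [0.002, 0.998, 0.068], [-1.0, 0.002, -0.001]]
contact_force: [0.8, -0.0, -1.8]
opening: 0.0394
```

Emit:
{"fn": "carry_out", "kwargs": {
  "jaw": [0.2, 0.2],
  "offset": [
    [0, 0, 0],
    [0, 0, 0]
  ],
  "delta_rot": [
    [0, 0, 0],
    [0, 0, 0]
  ]
}}

```text
time_s: 5.6
position: [0.4606, -0.0426, 0.2707]
ee_rot: [[-0.001, -0.065, 0.998], [0.002, 0.998, 0.065], [-1.0, 0.002, -0.001]]
contact_force: [0.4, 0.2, -1.3]
opening: 0.0395
```

Run:
```python
from h import *
s=telemetry.read_state();c=capture('wrist');save(c,'w3');print(s['time_s'],s['position'],s['ee_rot'],s['opening']);np.save('w3.npy',cloud(c,s));cv2.imwrite('w3raw.png',c['pixels'][...,::-1])
```

```text
5.6 [ 0.46064897 -0.04260087  0.27074317] [[-9.92969785e-04 -6.48427555e-02  9.97895000e-01]
 [ 2.39698701e-03  9.97892471e-01  6.48449763e-02]
 [-9.99996634e-01  2.45633045e-03 -8.35449830e-04]] 0.039468072072695835
```

View pics/w3.png

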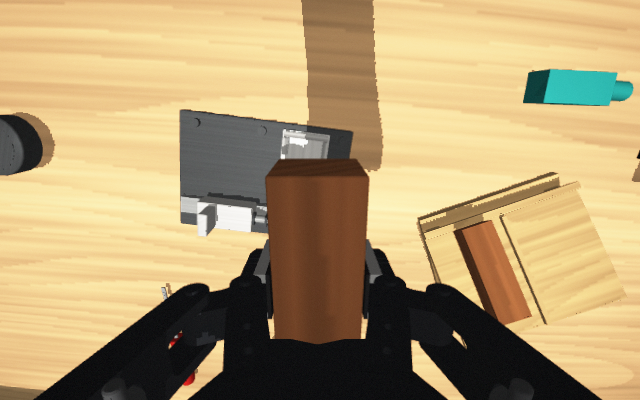

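Emit:
{"fn": "carry_out", "kwargs": {
  "jaw": [0.2, 0.2, 0.2, 0.2],
  "offset": [
    [0, 4, 0],
    [0, 8, 0],
    [0, 11, 0],
    [0, 11, 0]
  ],
  "delta_rot": [
    [0, 0, 0],
    [0, 0, 0],
    [0, 0, 0],
    [0, 0, 0]
  ]
}}

```text
time_s: 6.05
position: [0.4511, 0.0753, 0.2717]
ee_rot: [[-0.0, -0.078, 0.997], [0.005, 0.997, 0.078], [-1.0, 0.005, 0.0]]
contact_force: [0.2, 0.4, -0.4]
opening: 0.0396
```

Emit:
{"fn": "carry_out", "kwargs": {
  "jaw": [0.2, 0.2],
  "offset": [
    [0, 0, 0],
    [0, 0, 0]
  ],
  "delta_rot": [
    [0, 0, 0],
    [0, 0, 0]
  ]
}}

```text
time_s: 6.25
position: [0.4504, 0.0764, 0.2717]
ee_rot: [[-0.0, -0.081, 0.997], [0.005, 0.997, 0.081], [-1.0, 0.005, 0.0]]
contact_force: [0.5, -0.4, -1.2]
opening: 0.0393
```

Run:
```python
from h import *
np.set_printoptions(precision=4,suppress=True)
s=telemetry.read_state();c=capture('wrist');save(c,'w4',(40,60,320,270),2.8);print(s['time_s'],s['position'],s['opening']);X=cloud(c,s);np.save('w4.npy',X);cv2.imwrite('w4raw.png',c['pixels'][...,::-1])
P=X.reshape(-1,3);P=P[np.isfinite(P[:,0])]
t=P[(P[:,0]>.35)&(P[:,0]<.7)&(P[:,1]>-.28)&(P[:,1]<.08)]
print(np.histogram(t[:,2],np.arange(-.006,.1,.004)))
B=t[(t[:,2]>.006)&(t[:,2]<.09)].astype(np.float32)
print(cv2.minAreaRect(B[:,:2]),B.min(0),B.max(0))
for l in ['tab','anvil','caliper','jaw']:
    for d in spotter.find_in(c,l)[:2]: print(l,d['p'],world(c,d['centre'],s))
```

```text
6.25 [0.4504 0.0764 0.2717] 0.03934596492054303
(array([  257, 24650,   208,   231, 10493,   454,  3658,   212,   326,
         554,   228,   146,   239,   863,   617,   114,    60,    50,
          57,    54,    39,    67,   215,     1,     0,     0]), array([-0.006, -0.002,  0.002,  0.006,  0.01 ,  0.014,  0.018,  0.022,
        0.026,  0.03 ,  0.034,  0.038,  0.042,  0.046,  0.05 ,  0.054,
        0.058,  0.062,  0.066,  0.07 ,  0.074,  0.078,  0.082,  0.086,
        0.09 ,  0.094,  0.098]))Traceback (most recent call last):
  File "<stdin>", line 8, in <module>
cv2.error: OpenCV(4.12.0) /io/opencv/modules/imgproc/src/convhull.cpp:143: error: (-215:Assertion failed) total >= 0 && (depth == CV_32F || depth == CV_32S) in function 'convexHull'
```

View pics/w4.png

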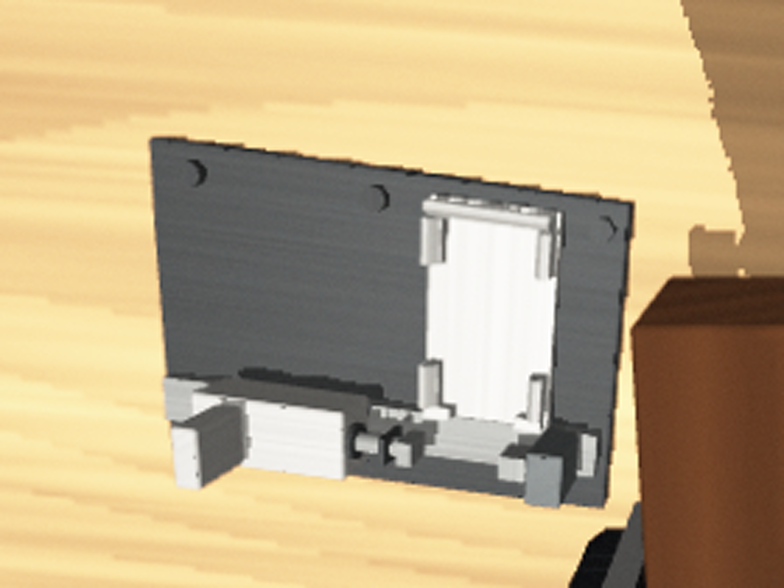

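```bash
cat > cal.py <<'E'
from h import *
np.set_printoptions(precision=4,suppress=True)
X=np.load('w4.npy');P=X.reshape(-1,3);P=P[np.isfinite(P[:,0])]
t=P[(P[:,0]>.35)&(P[:,0]<.7)&(P[:,1]>-.28)&(P[:,1]<.08)]
def rect(lo,hi,sel=None,n=20):
    B=t[(t[:,2]>lo)&(t[:,2]<hi)]
    if sel is not None: B=B[sel(B)]
    # keep points with many neighbours
    from scipy.spatial import cKDTree
    k=cKDTree(B[:,:2]);c=np.array([len(a) for a in k.query_ball_point(B[:,:2],.005)]);B=B[c>n]
    r=cv2.minAreaRect(np.ascontiguousarray(B[:,:2],dtype=np.float32));print(lo,hi,len(B),r,'z',np.median(B[:,2]));return B,r
B,r=rect(.008,.0155)
# near edge (x=-65) direction: for each y bin, min x
def edge(B,ax,sgn,lo,hi,w=.004):
    o=1-ax;pts=[]
    for a in np.arange(lo,hi,w):
        b=B[(B[:,o]>a)&(B[:,o]<a+w)]
        if len(b)>5: pts.append((a+w/2,np.percentile(b[:,ax],1 if sgn<0 else 99)))
    pts=np.array(pts);f=np.polyfit(pts[:,0],pts[:,1],1)
    for _ in range(3):
        e=abs(np.polyval(f,pts[:,0])-pts[:,1]);pts=pts[e<max(.002,1.5*e.std())];f=np.polyfit(pts[:,0],pts[:,1],1)
    print('edge',ax,sgn,'slope deg',np.degrees(np.arctan(f[0])),f,len(pts),pts[0,0],pts[-1,0]);return f
edge(B,0,-1,-.21,0.0);edge(B,1,1,.42,.54);edge(B,1,-1,.42,.52)
F,r2=rect(.018,.0225)
H,r3=rect(.080,.088,None,3);print(H.mean(0))
C,r4=rect(.0475,.053,None,5)
E
python3 cal.py
```

```text
0.008 0.0155 10506 ((0.546379566192627, -0.1360020488500595), (0.2631114423274994, 0.2863534092903137), 86.36610412597656) z 0.011850781215446998
edge 0 -1 slope deg 3.523077193097401 [0.0616 0.4128] 53 -0.208 1.9255430583342559e-16
edge 1 1 slope deg -3.260596107161893 [-0.057   0.0258] 31 0.422 0.542
edge 1 -1 slope deg -2.566331265279202 [-0.0448 -0.2103] 22 0.422 0.514
0.018 0.0225 3365 ((0.48469123244285583, -0.11853555589914322), (0.22403006255626678, 0.12295272201299667), 86.70365905761719) z 0.019976028486626385
0.08 0.088 252 ((0.5310131311416626, -0.1786094754934311), (0.013693196699023247, 0.029220830649137497), 85.29991912841797) z 0.08365827929637276
[ 0.5304 -0.1777  0.0834]
0.0475 0.053 1272 ((0.5355573296546936, -0.10887023061513901), (0.18128187954425812, 0.03687288612127304), 86.50751495361328) z 0.049701028026088556
```

```bash
cat >> cal.py <<'E'
print('-----')
A=Ro.from_euler('z',-3.4,degrees=True).as_matrix()
q=B@A; 
# near edge & y edges in rotated frame
S=q[(q[:,1]>-.24)&(q[:,1]<.02)&(q[:,0]<.62)]
f0=edge(S,0,-1,-.21,-.01);f1=edge(S,1,1,.43,.54);f2=edge(S,1,-1,.43,.51)
x0=np.polyval(f0,-.1)+.065;y1=np.polyval(f1,.49)-.063;y2=np.polyval(f2,.49)+.173
print('x0',x0,'y0',y1,y2)
qq=t@A
W=qq[(abs(qq[:,2]-.02)<.002)]
xo,yo=x0,(y1+y2)/2
W=W[(abs(W[:,0]-xo)<.06)&(abs(W[:,1]-yo)<.035)]
mid=W[abs(W[:,0]-xo)<.022];print('floor mid y rel',np.percentile(mid[:,1]-yo,[1,99]))
mx=W[abs(W[:,1]-yo)<.012];print('floor x rel',np.percentile(mx[:,0]-xo,[0.5,1,99,99.5]))
st=qq[(qq[:,2]>.024)&(qq[:,2]<.04)&(abs(qq[:,0]-xo)<.055)&(abs(qq[:,1]-yo)<.04)]-[xo,yo,0]
for sx in (-1,1):
    for sy in (-1,1):
        c=st[(np.sign(st[:,0])==sx)&(np.sign(st[:,1])==sy)];print('stop',sx,sy,len(c),np.percentile(c,[2,50,98],axis=0).tolist())
h=qq[(qq[:,2]>.06)&(qq[:,2]<.09)]-[xo,yo,0];print('tab',np.percentile(h,[2,50,98],axis=0))
h=h[h[:,2]>.080];print('tabtop',np.percentile(h,[2,50,98],axis=0))
car=qq[abs(qq[:,2]-.05)<.0025]-[xo,yo,0];car=car[(car[:,0]>.04)&(car[:,1]<0)];print('carriage',np.percentile(car,[2,50,98],axis=0))
c=np.array([[0,0,0]])
print('caliper origin world',A@[xo,yo,0])
E
python3 cal.py | sed -n '/-----/,$p'
```

```text
-----
edge 0 -1 slope deg 0.10619134507127534 [0.0019 0.412 ] 49 -0.204 -0.011999999999999818
edge 1 1 slope deg -0.03403998055989717 [-0.0006  0.0183] 25 0.432 0.528
edge 1 -1 slope deg 0.6410559637824991 [ 0.0112 -0.2086] 21 0.432 0.512
x0 0.47681825644774706 y0 -0.044941801646603184 -0.030134027382660633
floor mid y rel [-0.0271  0.0339]
floor x rel [-0.0562 -0.0557  0.0588  0.0594]
stop -1 -1 231 [[-0.05478080697776259, -0.02499280350531678, 0.025044236664027487], [-0.04498475990393341, -0.019500871683228095, 0.03222794781586924], [-0.026527889961320127, -0.0007315147172961461, 0.035597676303449045]]
stop -1 1 232 [[-0.054902271961759744, 0.0016616214362681068, 0.024921270643666296], [-0.04943303797100393, 0.026790165038262318, 0.03243770186649925], [-0.02766037244816648, 0.032942908832220896, 0.03520209336804742]]
stop 1 -1 153 [[0.023244779888002456, -0.025810565793833822, 0.026049070290836612], [0.037744653908049874, -0.021247496912200403, 0.030606119442760593], [0.05123902360970654, -0.014533347653828174, 0.034869872650149236]]
stop 1 1 155 [[0.02371617443718422, 0.02049139201561093, 0.024211408227680073], [0.04143241563195793, 0.030412025088896934, 0.02984515839863494], [0.053100036969463214, 0.039254325564637954, 0.03717866292276168]]
tab [[ 0.0492 -0.1149  0.0606]
 [ 0.0618 -0.105   0.0797]
 [ 0.0778 -0.103   0.085 ]]
tabtop [[ 0.0498 -0.1154  0.0803]
 [ 0.0629 -0.1079  0.0837]
 [ 0.0777 -0.1029  0.0852]]
carriage [[ 0.0465 -0.1253  0.0479]
 [ 0.0623 -0.0803  0.0497]
 [ 0.0811 -0.0269  0.0514]]
caliper origin world [ 0.4738 -0.0658  0.    ]
```

```bash
cat > cal2.py <<'E'
from h import *
np.set_printoptions(precision=4,suppress=True)
X=np.load('w4.npy');im=cv2.imread('w4raw.png')
A=Ro.from_euler('z',-3.4,degrees=True).as_matrix()
xo,yo=.475,-.033
Q=X@A-[xo,yo,0]
z=Q[...,2]
def lim(mask,ax,bins,o,name):
    r=[]
    for a,b in bins:
        k=mask&(Q[...,o]>a)&(Q[...,o]<b); v=Q[...,ax][k]
        if len(v)>8: r.append((round((a+b)/2,3),*np.round([v.min(),v.max()],4)))
    a=np.array(r);print(name,'median lo/hi',np.median(a[:,1]),np.median(a[:,2]),'lo slope',np.degrees(np.polyfit(a[:,0],a[:,1],1)[0]*1).round(2),'hi slope',np.degrees(np.polyfit(a[:,0],a[:,2],1)[0]).round(2))
    return a
rng=lambda a,b,w:[(s,s+w) for s in np.arange(a,b,w)]
box=(Q[...,0]>-.09)&(Q[...,0]<.12)&(Q[...,1]>-.2)&(Q[...,1]<.085)
pl=box&(abs(z-.012)<.003)
lim(pl&(Q[...,0]<0),0,rng(-.165,.055,.005),1,'plate x')
lim(pl,1,rng(-.055,.035,.005),0,'plate y')
inn=box&(abs(Q[...,0])<.07)&(abs(Q[...,1])<.045)
fl=inn&(abs(z-.02)<.0025)
print(lim(fl,1,rng(-.022,.022,.004),0,'floor y'))
st=inn&(z>.0285)&(z<.05)&(abs(Q[...,0])<.055)
for sx in (-1,1):
    for sy in (-1,1):
        k=st&(np.sign(Q[...,0])==sx)&(np.sign(Q[...,1])==sy);k&=(abs(Q[...,1])>.018)
        c=Q[k];print('stop',sx,sy,len(c),np.percentile(c,[2,50,98],axis=0).round(4).tolist())
print(lim(fl,0,rng(-.016,.016,.004),1,'floor x'))
E
python3 cal2.py
```

```text
plate x median lo/hi -0.06375 -0.0006 lo slope 0.34 hi slope -10.41
plate y median lo/hi -0.17275000000000001 0.061149999999999996 lo slope 0.78 hi slope -0.17
floor y median lo/hi -0.0317 0.0298 lo slope -0.64 hi slope -0.04
[[-0.02   -0.0303  0.0298]
 [-0.016  -0.032   0.0298]
 [-0.012  -0.0318  0.03  ]
 [-0.008  -0.0316  0.0292]
 [-0.004  -0.0317  0.0294]
 [ 0.     -0.0316  0.0294]
 [ 0.004  -0.0318  0.0299]
 [ 0.008  -0.0317  0.0298]
 [ 0.012  -0.032   0.0299]
 [ 0.016  -0.032   0.0295]
 [ 0.02   -0.0311  0.0297]]
stop -1 -1 156 [[-0.0534, -0.0297, 0.029], [-0.0405, -0.0256, 0.0328], [-0.0247, -0.019, 0.0357]]
stop -1 1 124 [[-0.0539, 0.0186, 0.0287], [-0.0413, 0.0256, 0.0326], [-0.0256, 0.0286, 0.0346]]
stop 1 -1 100 [[0.0254, -0.0303, 0.0288], [0.0368, -0.0264, 0.032], [0.0523, -0.0202, 0.0349]]
stop 1 1 129 [[0.0257, 0.0214, 0.0286], [0.044, 0.0278, 0.0332], [0.055, 0.0436, 0.0491]]
floor x median lo/hi -0.0546 0.06935 lo slope 1.4 hi slope -8.95
[[-0.014  -0.0551  0.0695]
 [-0.01   -0.0546  0.0699]
 [-0.006  -0.0547  0.0695]
 [-0.002  -0.0546  0.0688]
 [ 0.002  -0.0546  0.0697]
 [ 0.006  -0.0543  0.0692]
 [ 0.01   -0.0546  0.0678]
 [ 0.014  -0.0541  0.0635]]
```

Run:
```python
from h import *
np.set_printoptions(precision=4,suppress=True)
s=telemetry.read_state();print(s['time_s'])
X=np.load('w4.npy');im=cv2.imread('w4raw.png').astype(int);R=np.array(s['ee_rot']);T=(X-s['position'])@R
b,g,r=im[...,0],im[...,1],im[...,2];k=(r>1.6*g)&(r>35)&np.isfinite(T[...,0])&(abs(T[...,1])<.05)&(abs(T[...,0])<.06)&(abs(T[...,2])<.1)
P=T[k];print(len(P),np.percentile(P,[1,50,99],axis=0))
top=P[(P[:,0]<-.03)]
for zz in np.arange(-.06,.06,.01):
    q=P[(P[:,2]>zz)&(P[:,2]<zz+.01)]
    if len(q)>10: print(round(zz,3),len(q),np.percentile(q[:,1],[1,50,99]),np.percentile(q[:,0],[2,50,98]))
q=P[P[:,2]>-.045];print(np.linalg.lstsq(np.c_[q[:,1:],np.ones(len(q))],q[:,0],rcond=None)[0])
print('end z',np.percentile(P[:,2],[.2,1,3,5]))
```

```text
6.3
16778 [[-0.0358 -0.0177 -0.0514]
 [-0.0345  0.0014 -0.0212]
 [-0.0064  0.0206  0.0255]]
-0.06 1633 [-0.0173  0.0014  0.0198] [-0.0353 -0.0246 -0.0013]
-0.05 2522 [-0.0179  0.0014  0.0203] [-0.0358 -0.0346 -0.0333]
-0.04 2327 [-0.0179  0.0014  0.0205] [-0.0357 -0.0346 -0.0334]
-0.03 2162 [-0.0179  0.0014  0.0204] [-0.0357 -0.0346 -0.0333]
-0.02 2005 [-0.0178  0.0014  0.0208] [-0.0356 -0.0345 -0.0334]
-0.01 1876 [-0.0177  0.0018  0.0212] [-0.0356 -0.0345 -0.0333]
0.0 1723 [-0.0175  0.0014  0.021 ] [-0.0356 -0.0345 -0.0334]
0.01 1565 [-0.0176  0.0015  0.0207] [-0.0355 -0.0344 -0.0334]
0.02 965 [-0.0173  0.0015  0.0207] [-0.0354 -0.0344 -0.0332]
[ 0.0018  0.0017 -0.0345]
end z [-0.0515 -0.0514 -0.0513 -0.0512]
```

```bash
cat > pl.py <<'E'
from h import *
A=Ro.from_euler('z',-3.4,degrees=True).as_matrix();C=A@[.4755,-.0339,0]
y=np.radians(-3.6);R=np.array([[0,-np.sin(y),np.cos(y)],[0,np.cos(y),np.sin(y)],[-1,0,0]])
if __name__=='__main__':
    print(C)
    for h in (.07,.018,.001,0): print(h,end=' ');goto(C+[0,0,.020+h]-R@[.0055,.0014,-.0065],R)
E
python3 pl.py
```

```text
[ 0.47265255 -0.06204051  0.        ]
0.07 offset cm [ 17.55 -14.2    1.72] rot [ 8.13 -0.   -0.26]
0.018 offset cm [ 22.75 -14.22   1.72] rot [ 8.13 -0.   -0.26]
0.001 offset cm [ 24.45 -14.23   1.72] rot [ 8.13 -0.   -0.26]
0 offset cm [ 24.55 -14.23   1.72] rot [ 8.13 -0.   -0.26]
```

Emit:
{"fn": "carry_out", "kwargs": {
  "jaw": [0.2, 0.2, 0.2, 0.2, 0.2, 0.2, 0.2, 0.2],
  "offset": [
    [2, -4, 0.5],
    [4, -8, 1],
    [7, -11, 1.5],
    [11, -14.2, 1.7],
    [15, -14.2, 1.7],
    [17, -14.2, 1.7],
    [17.5, -14.2, 1.7],
    [17.5, -14.2, 1.7]
  ],
  "delta_rot": [
    [2, 0, 0],
    [5, 0, -0.3],
    [8.1, 0, -0.3],
    [8.1, 0, -0.3],
    [8.1, 0, -0.3],
    [8.1, 0, -0.3],
    [8.1, 0, -0.3],
    [8.1, 0, -0.3]
  ]
}}

```text
time_s: 7.1
position: [0.4787, -0.0642, 0.0958]
ee_rot: [[-0.001, 0.063, 0.998], [-0.0, 0.998, -0.063], [-1.0, -0.0, -0.001]]
contact_force: [-0.7, -0.9, -0.5]
opening: 0.0393
```

Emit:
{"fn": "carry_out", "kwargs": {
  "jaw": [0.2, 0.2],
  "offset": [
    [0, 0, 0],
    [0, 0, 0]
  ],
  "delta_rot": [
    [0, 0, 0],
    [0, 0, 0]
  ]
}}

```text
time_s: 7.3
position: [0.4795, -0.0643, 0.097]
ee_rot: [[0.001, 0.063, 0.998], [-0.001, 0.998, -0.063], [-1.0, -0.001, 0.001]]
contact_force: [-0.4, 0.1, -0.9]
opening: 0.0396
```

```bash
python3 pl.py
python3 - <<'E'
from h import *
s=telemetry.read_state();c=capture('wrist');save(c,'w5');print(s['time_s'],s['position'],s['contact_force'],s['opening']);np.save('w5.npy',cloud(c,s))
E
```

```text
[ 0.47265255 -0.06204051  0.        ]
0.07 offset cm [ 0.15  0.05 -0.05] rot [-0.    0.07  0.05]
0.018 offset cm [ 5.35  0.05 -0.06] rot [-0.    0.07  0.05]
0.001 offset cm [ 7.05  0.05 -0.06] rot [-0.    0.07  0.05]
0 offset cm [ 7.15  0.05 -0.06] rot [-0.    0.07  0.05]
7.3 [ 0.47952075 -0.0643439   0.09704982] [-0.35815843  0.05779677 -0.88695906] 0.03961345172463192
```

View pics/w5.png

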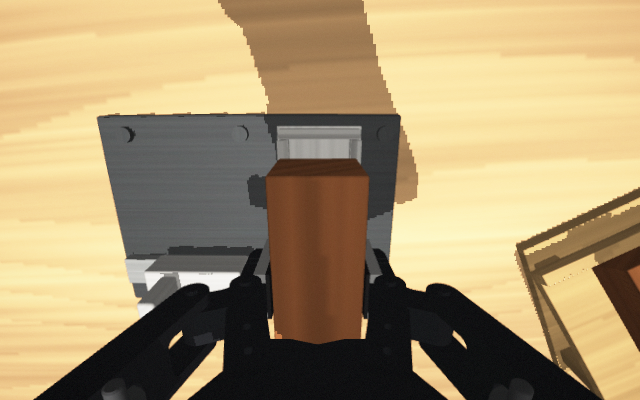

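Run:
```python
from pl import *
np.set_printoptions(precision=4,suppress=True)
s=telemetry.read_state();X=np.load('w5.npy');T=(X-s['position'])@np.array(s['ee_rot'])
z=X[...,2]
k=(abs(z-.012)<.003)&(T[...,2]<0)&(T[...,1]>-.2)&(T[...,1]<.09)
pts=[]
for a in np.arange(-.16,.055,.005):
    v=T[...,2][k&(abs(T[...,1]-a)<.0025)]
    if len(v)>5: pts.append((a,v.min()))
pts=np.array(pts);f=np.polyfit(*pts.T,1);e=abs(np.polyval(f,pts[:,0])-pts[:,1]);pts=pts[e<.002];f=np.polyfit(*pts.T,1);print('near edge toolz(y) slope deg',np.degrees(f[0]),f[1],len(pts))
v=T[...,1][k&(T[...,2]>-.07)&(T[...,2]<-.03)];print('plate y lim',np.percentile(v,[.2,99.8]))
kk=(abs(T[...,1])<.045)&(T[...,2]<-.03)&(T[...,2]>-.075)
for n,a,b in(('floor',.018,.0225),('stops',.027,.036)):
    P=T[kk&(z>a)&(z<b)];print(n,len(P),np.percentile(P,[0.5,2,50,98,99.5],axis=0)[:,1:].tolist())
B=T[(abs(T[...,1])<.03)&(abs(T[...,0]+.0345)<.003)&(T[...,2]>-.06)&(T[...,2]<.03)];print('blank',np.percentile(B,[.5,50,99.5],axis=0))
```

```text
near edge toolz(y) slope deg 0.14011636551289036 -0.07063557236344148 43
plate y lim [-0.1699  0.0632]
floor 1330 [[-0.02894296177336693, -0.0626700324735609], [-0.022371352187988813, -0.06263300910682414], [0.001898952922957753, -0.047848594068693295], [0.025023977798050916, -0.039729957268983145], [0.03210232175597572, -0.03957660986498972]]
stops 1265 [[-0.027999984955746737, -0.06140829650384645], [-0.027242941754010794, -0.061362920923264945], [0.0018464156700267332, -0.056432810296855554], [0.030976127995099544, -0.041282887336300686], [0.03150759348531375, -0.03982442634268566]]
blank [[-0.0365 -0.0218 -0.0511]
 [-0.0345  0.0006 -0.0176]
 [-0.0322  0.023   0.0268]]
```

Emit:
{"fn": "carry_out", "kwargs": {
  "jaw": [0.2, 0.2, 0.2, 0.2, 0.2, 0.2, 0.2],
  "offset": [
    [1.5, 0.05, -0.05],
    [3, 0.05, -0.05],
    [4.5, 0.05, -0.05],
    [5.3, 0.05, -0.05],
    [5.8, 0.05, -0.05],
    [6.2, 0.05, -0.05],
    [6.2, 0.05, -0.05]
  ],
  "delta_rot": [
    [0, 0, 0],
    [0, 0, 0],
    [0, 0, 0],
    [0, 0, 0],
    [0, 0, 0],
    [0, 0, 0],
    [0, 0, 0]
  ]
}}

```text
time_s: 8.05
position: [0.4792, -0.0638, 0.035]
ee_rot: [[0.001, 0.063, 0.998], [-0.001, 0.998, -0.063], [-1.0, -0.001, 0.001]]
contact_force: [-0.3, -0.1, -0.7]
opening: 0.0394
```

```bash
python3 pl.py
```

```text
[ 0.47265255 -0.06204051  0.        ]
0.07 offset cm [-6.05 -0.01 -0.  ] rot [-0.    0.07  0.06]
0.018 offset cm [-0.85 -0.   -0.01] rot [-0.    0.07  0.06]
0.001 offset cm [ 0.85  0.   -0.01] rot [-0.    0.07  0.06]
0 offset cm [ 0.95  0.   -0.01] rot [-0.    0.07  0.06]
```

Emit:
{"fn": "carry_out", "kwargs": {
  "jaw": [0.2, 0.2, 0.2, 0.2, 0.2, 0.2, 0.2],
  "offset": [
    [0.2, 0, 0],
    [0.4, 0, 0],
    [0.55, 0, 0],
    [0.65, 0, 0],
    [0.75, 0, 0],
    [0.8, 0, 0],
    [0.8, 0, 0]
  ],
  "delta_rot": [
    [0, 0, 0],
    [0, 0, 0],
    [0, 0, 0],
    [0, 0, 0],
    [0, 0, 0],
    [0, 0, 0],
    [0, 0, 0]
  ]
}}

```text
time_s: 8.75
position: [0.4791, -0.0638, 0.027]
ee_rot: [[0.001, 0.063, 0.998], [-0.001, 0.998, -0.063], [-1.0, -0.001, 0.001]]
contact_force: [-0.4, -0.1, -0.9]
opening: 0.0398
```

Emit:
{"fn": "carry_out", "kwargs": {
  "jaw": [0.2, 0.2, 0.2, 0.2],
  "offset": [
    [0.05, 0, 0],
    [0.1, 0, 0],
    [0.15, 0, 0],
    [0.15, 0, 0]
  ],
  "delta_rot": [
    [0, 0, 0],
    [0, 0, 0],
    [0, 0, 0],
    [0, 0, 0]
  ]
}}

```text
time_s: 9.15
position: [0.4791, -0.0638, 0.0254]
ee_rot: [[0.001, 0.063, 0.998], [-0.001, 0.998, -0.063], [-1.0, -0.001, 0.001]]
contact_force: [-0.2, -1.2, -0.8]
opening: 0.0396
```

Emit:
{"fn": "carry_out", "kwargs": {
  "jaw": [0.2, 0.2, 0.2, 0.2],
  "offset": [
    [0.05, 0, 0],
    [0.05, 0, 0],
    [0.1, 0, 0],
    [0.1, 0, 0]
  ],
  "delta_rot": [
    [0, 0, 0],
    [0, 0, 0],
    [0, 0, 0],
    [0, 0, 0]
  ]
}}

```text
time_s: 9.55
position: [0.4792, -0.0638, 0.0253]
ee_rot: [[0.002, 0.063, 0.998], [-0.002, 0.998, -0.063], [-1.0, -0.002, 0.002]]
contact_force: [-3.7, 1.0, 11.7]
opening: 0.0393
```

Emit:
{"fn": "carry_out", "kwargs": {
  "jaw": [0.55, 0.6, 0.8, 0.8, 0.8],
  "offset": [
    [0, 0, 0],
    [0, 0, 0],
    [0, 0, 0],
    [0, 0, 0],
    [0, 0, 0]
  ],
  "delta_rot": [
    [0, 0, 0],
    [0, 0, 0],
    [0, 0, 0],
    [0, 0, 0],
    [0, 0, 0]
  ]
}}

```text
time_s: 10.05
position: [0.4791, -0.0638, 0.0252]
ee_rot: [[0.001, 0.063, 0.998], [-0.002, 0.998, -0.063], [-1.0, -0.002, 0.002]]
contact_force: [0.4, -0.3, -0.5]
opening: 0.0684
```

Emit:
{"fn": "carry_out", "kwargs": {
  "jaw": [0.8, 0.8, 0.8, 0.8, 0.8, 0.8, 0.8, 0.8],
  "offset": [
    [-1, 0, 0],
    [-3, 0, 0],
    [-6, 0, 0],
    [-10, 0, 0],
    [-13, 0, -3],
    [-16, 0, -6],
    [-18, 0, -6],
    [-18, 0, -6]
  ],
  "delta_rot": [
    [0, 0, 0],
    [0, 0, 0],
    [0, 0, 0],
    [0, 0, 0],
    [0, 0, 0],
    [0, 0, 0],
    [0, 0, 0],
    [0, 0, 0]
  ]
}}

```text
time_s: 10.85
position: [0.4197, -0.0597, 0.2081]
ee_rot: [[0.007, 0.063, 0.998], [-0.004, 0.998, -0.063], [-1.0, -0.003, 0.007]]
contact_force: [0.6, 0.3, 0.3]
opening: 0.0687
```

Emit:
{"fn": "carry_out", "kwargs": {
  "jaw": [0.8, 0.8],
  "offset": [
    [0, 0, 0],
    [0, 0, 0]
  ],
  "delta_rot": [
    [0, 0, 0],
    [0, 0, 0]
  ]
}}

```text
time_s: 11.05
position: [0.4197, -0.0597, 0.2078]
ee_rot: [[0.006, 0.063, 0.998], [-0.004, 0.998, -0.063], [-1.0, -0.003, 0.007]]
contact_force: [0.4, -0.0, -0.1]
opening: 0.0683
```

```bash
cat > seat.py <<'E'
from pl import *
import sys
np.set_printoptions(precision=4,suppress=True)
s=telemetry.read_state();c=capture('wrist');n=sys.argv[1];save(c,n);X=cloud(c,s);np.save(n+'.npy',X);im=c['pixels'].astype(int);cv2.imwrite(n+'raw.png',c['pixels'][...,::-1])
print(s['time_s'],s['position'],s['opening'])
A=Ro.from_euler('z',-3.6,degrees=True).as_matrix();Q=(X-C)@A;z=Q[...,2]
k=(abs(z-.06)<.006)&(abs(Q[...,0])<.06)&(abs(Q[...,1])<.035);P=Q[k]
print('top',len(P),np.percentile(P,[1,50,99],axis=0).tolist(),cv2.minAreaRect(np.ascontiguousarray(P[:,:2],dtype=np.float32)))
print('tilt deg',np.degrees(np.linalg.lstsq(np.c_[P[:,:2],np.ones(len(P))],z[k],rcond=None)[0][:2]))
k=(z>.078)&(z<.09)&(Q[...,0]>.04)&(Q[...,0]<.09)&(Q[...,1]<-.01)&(Q[...,1]>-.14);P=Q[k];print('tabtop',len(P),np.percentile(P,[2,50,98],axis=0).tolist())
k=(abs(z-.05)<.003)&(Q[...,0]>.045)&(Q[...,0]<.085)&(Q[...,1]<0)&(Q[...,1]>-.16);P=Q[k];print('carriage',len(P),np.percentile(P,[1,50,99],axis=0).tolist())
E
python3 seat.py w6
```

```text
11.05 [ 0.4197 -0.0597  0.2078] 0.0683156378097849
top 2868 [[-0.04474334425990653, -0.02009502498366884, 0.05624092268560915], [-0.003731312170214609, -8.56381729205931e-05, 0.059636308028231805], [0.04469263136716087, 0.01898509462826952, 0.06117625856843255]] ((0.007529992610216141, 0.0005460195243358612), (0.10948242247104645, 0.051197461783885956), 8.305068016052246)
tilt deg [ 0.1197 -0.1108]Traceback (most recent call last):
  File "seat.py", line 10, in <module>
    k=(z>.078)&(z<.09)&(Q[...,0]>.04)&(Q[...,0]<.09)&(Q[...,1]<-.01)&(Q[...,1]>-.14);P=Q[k];print('tabtop',len(P),np.percentile(P,[2,50,98],axis=0).tolist())
                                                                                                                  ~~~~~~~~~~~~~^^^^^^^^^^^^^^^^^^^^
    return _quantile_unchecked(
        a, q, axis, out, overwrite_input, method, keepdims, weights)
    return _ureduce(a,
                    func=_quantile_ureduce_func,
    ...<5 lines>...
                    overwrite_input=overwrite_input,
                    method=method)
    r = func(a, **kwargs)
    result = _quantile(arr,
                       quantiles=q,
    ...<2 lines>...
                       out=out,
                       weights=wgt)
    slices_having_nans = np.isnan(arr[-1, ...])
                                  ~~~^^^^^^^^^
IndexError: index -1 is out of bounds for axis 0 with size 0
```

View pics/w6.png

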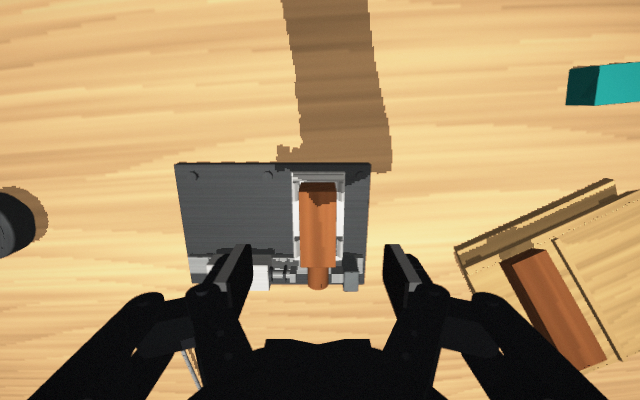

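```bash
cat > tab.py <<'E'
from pl import *
A=Ro.from_euler('z',-3.6,degrees=True).as_matrix()
p=C+A@[.065,-.1127,0]-R@[0,.001,0]
for h in (.12,.056): goto(p+[0,0,h],R)
E
python3 tab.py
```

```text
offset cm [  8.86 -11.26  11.76] rot [0.01 0.33 0.17]
offset cm [ 15.26 -11.24  11.72] rot [0.01 0.33 0.17]
```

Emit:
{"fn": "carry_out", "kwargs": {
  "jaw": [0.6, 0.6, 0.6, 0.6, 0.6, 0.6, 0.6, 0.6],
  "offset": [
    [0, -3, 3],
    [0, -6, 6],
    [0, -9, 9],
    [3, -11.3, 11.7],
    [6, -11.3, 11.7],
    [8.8, -11.3, 11.7],
    [8.8, -11.3, 11.7],
    [8.8, -11.3, 11.7]
  ],
  "delta_rot": [
    [0, 0.3, 0.2],
    [0, 0.3, 0.2],
    [0, 0.3, 0.2],
    [0, 0.3, 0.2],
    [0, 0.3, 0.2],
    [0, 0.3, 0.2],
    [0, 0.3, 0.2],
    [0, 0.3, 0.2]
  ]
}}

```text
time_s: 11.9
position: [0.5296, -0.1794, 0.1199]
ee_rot: [[-0.001, 0.062, 0.998], [0.002, 0.998, -0.062], [-1.0, 0.002, -0.002]]
contact_force: [-0.4, 0.3, 0.7]
opening: 0.0512
```

```bash
python3 seat.py w7; python3 tab.py
```

```text
11.9 [ 0.5296 -0.1794  0.1199] 0.051227968664354216
top 7990 [[-0.04376546955787278, -0.021131988363931823, 0.05482291062209748], [-0.0036668202118225737, -0.002365296263523574, 0.05962111536394686], [0.04395927405698185, 0.018552206903690055, 0.061202778348652113]] ((0.007757037878036499, 0.004683397710323334), (0.10656610876321793, 0.054933708161115646), 2.9925334453582764)
tilt deg [-0.0781  0.9556]
tabtop 750 [[0.05118877484046893, -0.11899141343254857, 0.07980928026747476], [0.06394171078272395, -0.11304503778374647, 0.08347190432606723], [0.07938879994314685, -0.10765423264132307, 0.0847388792567723]]
carriage 4393 [[0.04808312747914246, -0.132100599091302, 0.04725443467731429], [0.06421034010595184, -0.08200309771377942, 0.049634770631646896], [0.08289339980249358, -0.00100224683484148, 0.05252402269480891]]
offset cm [ 0.11 -0.    0.01] rot [ 0.05  0.04 -0.05]
offset cm [ 6.51 -0.01  0.  ] rot [ 0.05  0.04 -0.05]
```

View pics/w7.png

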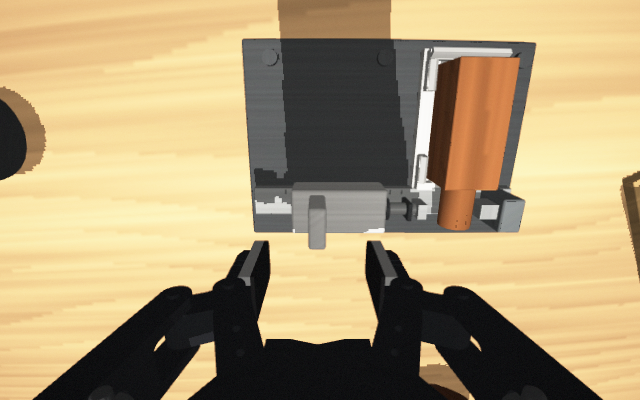

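Emit:
{"fn": "carry_out", "kwargs": {
  "jaw": [0.6, 0.6, 0.6, 0.6, 0.6, 0.6],
  "offset": [
    [1.5, 0, 0],
    [3, 0, 0],
    [4.5, 0, 0],
    [6, 0, 0],
    [6.5, 0, 0],
    [6.5, 0, 0]
  ],
  "delta_rot": [
    [0, 0, 0],
    [0, 0, 0],
    [0, 0, 0],
    [0, 0, 0],
    [0, 0, 0],
    [0, 0, 0]
  ]
}}

```text
time_s: 12.55
position: [0.5308, -0.1795, 0.0568]
ee_rot: [[0.002, 0.062, 0.998], [0.001, 0.998, -0.062], [-1.0, 0.001, 0.002]]
contact_force: [-0.5, 0.5, 1.2]
opening: 0.0512
```

Emit:
{"fn": "carry_out", "kwargs": {
  "jaw": [0.3, 0.1, 0, 0, 0, 0, 0],
  "offset": [
    [0, 0, 0],
    [0, 0, 0],
    [0, 0, 0],
    [0, 0, 0],
    [0, 0, 0],
    [0, 0, 0],
    [0, 0, 0]
  ],
  "delta_rot": [
    [0, 0, 0],
    [0, 0, 0],
    [0, 0, 0],
    [0, 0, 0],
    [0, 0, 0],
    [0, 0, 0],
    [0, 0, 0]
  ],
  "grip_force": 30
}}

```text
time_s: 13.25
position: [0.5313, -0.1797, 0.0578]
ee_rot: [[0.003, 0.062, 0.998], [-0.0, 0.998, -0.062], [-1.0, 0.0, 0.003]]
contact_force: [-1.5, -0.2, 6.8]
opening: 0.0111
```

Emit:
{"fn": "carry_out", "kwargs": {
  "jaw": [0, 0, 0, 0, 0, 0, 0],
  "offset": [
    [0, 0.2, 0],
    [0, 0.4, 0],
    [0, 0.6, 0],
    [0, 0.8, 0],
    [0, 1, 0],
    [0, 1.2, 0],
    [0, 1.2, 0]
  ],
  "delta_rot": [
    [0, 0, 0],
    [0, 0, 0],
    [0, 0, 0],
    [0, 0, 0],
    [0, 0, 0],
    [0, 0, 0],
    [0, 0, 0]
  ]
}}

```text
time_s: 13.95
position: [0.532, -0.1688, 0.0578]
ee_rot: [[0.003, 0.063, 0.998], [-0.002, 0.998, -0.063], [-1.0, -0.001, 0.003]]
contact_force: [0.3, -4.9, -1.0]
opening: 0.0115
```

Emit:
{"fn": "carry_out", "kwargs": {
  "jaw": [0, 0, 0, 0, 0],
  "offset": [
    [0, 0.1, 0],
    [0, 0.2, 0],
    [0, 0.3, 0],
    [0, 0.3, 0],
    [0, 0.3, 0]
  ],
  "delta_rot": [
    [0, 0, 0],
    [0, 0, 0],
    [0, 0, 0],
    [0, 0, 0],
    [0, 0, 0]
  ]
}}

```text
time_s: 14.45
position: [0.5321, -0.1664, 0.0578]
ee_rot: [[0.003, 0.063, 0.998], [-0.002, 0.998, -0.063], [-1.0, -0.002, 0.003]]
contact_force: [1.1, -4.4, -1.5]
opening: 0.0113
```

Emit:
{"fn": "carry_out", "kwargs": {
  "jaw": [0, 0, 0, 0],
  "offset": [
    [0, 0.1, 0],
    [0, 0.2, 0],
    [0, 0.2, 0],
    [0, 0.2, 0]
  ],
  "delta_rot": [
    [0, 0, 0],
    [0, 0, 0],
    [0, 0, 0],
    [0, 0, 0]
  ]
}}

```text
time_s: 14.85
position: [0.5322, -0.1647, 0.0578]
ee_rot: [[0.003, 0.063, 0.998], [-0.002, 0.998, -0.063], [-1.0, -0.002, 0.003]]
contact_force: [-0.4, -5.4, -0.4]
opening: 0.0112
```

Emit:
{"fn": "carry_out", "kwargs": {
  "jaw": [0, 0, 0, 0, 0, 0],
  "offset": [
    [0, 0.1, 0],
    [0, 0.2, 0],
    [0, 0.3, 0],
    [0, 0.4, 0],
    [0, 0.5, 0],
    [0, 0.5, 0]
  ],
  "delta_rot": [
    [0, 0, 0],
    [0, 0, 0],
    [0, 0, 0],
    [0, 0, 0],
    [0, 0, 0],
    [0, 0, 0]
  ]
}}

```text
time_s: 15.45
position: [0.5326, -0.1604, 0.0578]
ee_rot: [[0.003, 0.064, 0.998], [-0.003, 0.998, -0.064], [-1.0, -0.003, 0.003]]
contact_force: [0.5, -5.8, -0.1]
opening: 0.0113
```

```bash
cat > meas.py <<'E'
from pl import *
import sys
np.set_printoptions(precision=4,suppress=True)
s=telemetry.read_state();c=capture('wrist');n=sys.argv[1];X=cloud(c,s);np.save(n+'.npy',X);cv2.imwrite(n+'raw.png',c['pixels'][...,::-1])
A=Ro.from_euler('z',-3.6,degrees=True).as_matrix()
print(s['time_s'],(s['position']-C)@A,'F',np.array(s['contact_force'])@A)
Q=(X-C)@A;x,y,z=Q[...,0],Q[...,1],Q[...,2]
k=(abs(x-.06)<.006)&(z>.025)&(z<.06)&(y>-.09)&(y<.05)
for a in np.arange(-.07,.045,.002):
    v=z[k&(y>=a)&(y<a+.002)]
    if len(v): print(round(a*1000),len(v),np.round(np.percentile(v,90)*1000,1),end=' | ')
P=Q[(abs(z-.0597)<.003)&(abs(x)<.045)&(abs(y)<.04)];print()
for lo in (-.04,-.02,0,.02):
    v=P[(P[:,0]>lo)&(P[:,0]<lo+.02)][:,1];print(lo,len(v),np.percentile(v,[1,99]) if len(v) else '')
u,v=np.nonzero(k);print('px',v.min(),v.max(),u.min(),u.max())
E
python3 meas.py w8
```

```text
15.45 [ 0.066  -0.0944  0.0578] F [ 0.824  -5.7363 -0.1212]
-70 68 50.5 | -68 70 50.4 | -66 66 50.2 | -64 70 50.5 | -62 70 50.5 | -60 69 50.5 | -58 66 50.4 | -56 71 50.6 | -54 65 50.6 | -52 71 50.5 | -50 68 50.6 | -48 72 50.6 | -46 62 50.5 | -44 71 50.5 | -42 49 49.9 | -40 46 48.8 | -38 37 48.5 | -36 29 45.2 | -34 40 44.7 | -32 39 44.3 | -30 37 44.6 | -28 43 45.5 | -26 160 49.7 | -24 62 50.0 | -22 4 47.4 | -20 32 44.8 | -18 124 48.7 | -16 74 49.3 | -14 63 49.3 | -12 102 48.7 | -10 119 47.7 | -8 104 49.9 | -6 82 51.3 | -4 88 52.2 | -2 81 52.8 | 0 67 53.0 | 2 69 53.0 | 4 56 52.9 | 6 43 52.1 | 8 42 51.0 | 10 27 50.0 | 12 2 45.8 | 14 44 48.9 | 16 60 49.1 | 18 53 49.2 | 20 56 49.1 | 22 62 48.9 | 24 72 49.3 | 26 64 48.8 | 28 283 51.3 | 30 247 53.6 | 32 111 54.3 | 34 104 54.2 | 36 101 54.3 | 38 110 54.3 | 40 112 54.1 | 42 92 54.3 | 44 99 54.1 | 
-0.04 4212 [-0.0215  0.0182]
-0.02 3750 [-0.0208  0.019 ]
0 3354 [-0.0199  0.0196]
0.02 2989 [-0.0192  0.0206]
px 329 566 215 249
```

Emit:
{"fn": "carry_out", "kwargs": {
  "jaw": [0, 0, 0, 0, 0],
  "offset": [
    [0, 0.1, 0],
    [0, 0.2, 0],
    [0, 0.3, 0],
    [0, 0.35, 0],
    [0, 0.35, 0]
  ],
  "delta_rot": [
    [0, 0, 0],
    [0, 0, 0],
    [0, 0, 0],
    [0, 0, 0],
    [0, 0, 0]
  ]
}}

```text
time_s: 16.0
position: [0.5327, -0.1578, 0.0578]
ee_rot: [[0.003, 0.065, 0.998], [-0.004, 0.998, -0.065], [-1.0, -0.004, 0.003]]
contact_force: [1.0, -7.8, 0.6]
opening: 0.0115
```

```bash
python3 meas.py w9
python3 - <<'E'
import cv2,numpy as np
a=[cv2.resize(cv2.imread(f)[195:255,r:r+200],None,fx=4,fy=4,interpolation=cv2.INTER_CUBIC) for f,r in (('w8raw.png',350),('w9raw.png',350))]
cv2.imwrite('pics/cmp.png',np.vstack(a))
E
```

```text
16.0 [ 0.0659 -0.0918  0.0578] F [ 1.5251 -7.676   0.564 ]
-70 70 50.0 | -68 67 50.4 | -66 71 50.3 | -64 66 50.4 | -62 69 50.6 | -60 71 50.4 | -58 68 50.5 | -56 69 50.4 | -54 70 50.3 | -52 69 50.4 | -50 66 50.6 | -48 69 50.4 | -46 68 50.4 | -44 70 50.4 | -42 67 50.4 | -40 59 50.4 | -38 40 48.9 | -36 50 48.6 | -34 16 45.3 | -32 41 44.7 | -30 35 44.5 | -28 43 44.4 | -26 156 49.8 | -24 63 50.3 | -22 2 40.5 | -20 35 44.9 | -18 119 48.7 | -16 74 49.4 | -14 64 49.3 | -12 93 48.6 | -10 125 47.5 | -8 108 49.7 | -6 87 51.1 | -4 86 51.9 | -2 80 53.0 | 0 69 52.9 | 2 70 53.1 | 4 60 52.9 | 6 44 52.2 | 8 45 51.1 | 10 22 50.1 | 12 4 47.1 | 14 52 49.1 | 16 58 49.1 | 18 57 49.0 | 20 54 49.2 | 22 65 48.9 | 24 68 49.4 | 26 68 49.0 | 28 280 52.3 | 30 246 53.7 | 32 106 54.2 | 34 111 54.3 | 36 108 54.2 | 38 106 54.1 | 40 99 54.1 | 42 111 54.2 | 44 97 54.2 | 
-0.04 4214 [-0.0214  0.0182]
-0.02 3773 [-0.0206  0.019 ]
0 3381 [-0.0199  0.0197]
0.02 2969 [-0.019   0.0204]
px 329 563 215 249
```

View pics/cmp.png

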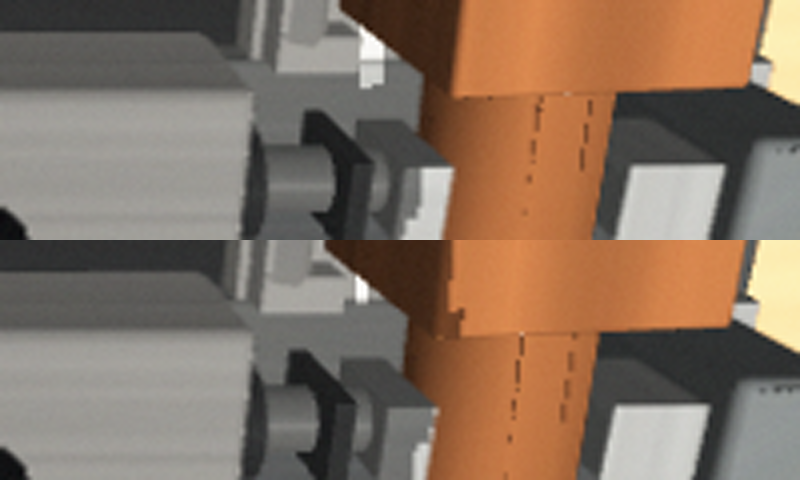

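Run:
```python
from pl import *
A=Ro.from_euler('z',-3.6,degrees=True).as_matrix()
for n in('w7','w8','w9'):
    Q=(np.load(n+'.npy')-C)@A;x,y,z=Q[...,0],Q[...,1],Q[...,2]
    out=[]
    for u in range(205,250):
        pass
    k=(abs(x-.066)<.017)&(z>.0492)&(z<.0515)&(y<-.02)&(y>-.09)&(abs(x-.066)>.008)
    cf=np.percentile(y[k],99.5)
    k2=(abs(x-.066)<.009)&(z>.0475)&(z<.053)&(y>cf+.0045)&(y<cf+.025)
    v=np.sort(y[k2]);print(n,'front',cf.round(4),'collar pts',len(v),np.percentile(v,[1,5,25,50]).round(4) if len(v) else '', 'gap',(np.percentile(v,5)-cf).round(4))
    k3=(abs(x-.066)<.009)&(z>.030)&(z<.053)&(y>cf)&(y<cf+.04)
    h,e=np.histogram(y[k3]-cf,np.arange(0,.041,.001));print(h)
```

```text
w7 front -0.0601 collar pts 87 [-0.043  -0.0428 -0.0424 -0.0415] gap 0.0173
[20 20 26 25  8 10 16 15 16 15 18 16 14 19 19 15 14 86 28 30 19  0  5 16
 14 69 25 33 29 27 26 29 17  0  0  0  0  0  0  0]
w8 front -0.0412 collar pts 223 [-0.0259 -0.0257 -0.0248 -0.0235] gap 0.0155
[ 28  27  49  45  13   4  28  34  21  32  29  29  26  30  27 170  78  60
  47   1   2  15  31 101  91  55  53  46  53  53  49  40  67  82  77  63
  65  64  63  55]
w9 front -0.0386 collar pts 309 [-0.0258 -0.0255 -0.0244 -0.0226] gap 0.0131
[ 26  30  41  48  11   8  23  30  30  28  31  23  64 167  61  61  14   0
  14  25  32 147  51  55  50  52  51  49  47  48  88  69  77  55  65  60
  64  56  48  48]
```

Emit:
{"fn": "carry_out", "kwargs": {
  "jaw": [0, 0, 0, 0],
  "offset": [
    [0, 0.1, 0],
    [0, 0.2, 0],
    [0, 0.27, 0],
    [0, 0.27, 0]
  ],
  "delta_rot": [
    [0, 0, 0],
    [0, 0, 0],
    [0, 0, 0],
    [0, 0, 0]
  ]
}}

```text
time_s: 16.45
position: [0.5328, -0.1562, 0.0578]
ee_rot: [[0.003, 0.065, 0.998], [-0.005, 0.998, -0.065], [-1.0, -0.005, 0.003]]
contact_force: [0.4, -6.8, -0.6]
opening: 0.0114
```

Emit:
{"fn": "carry_out", "kwargs": {
  "jaw": [0, 0, 0],
  "offset": [
    [0, 0, 0],
    [0, 0, 0],
    [0, 0, 0]
  ],
  "delta_rot": [
    [0, 0, 0],
    [0, 0, 0],
    [0, 0, 0]
  ]
}}

```text
time_s: 16.75
position: [0.5328, -0.1563, 0.0578]
ee_rot: [[0.003, 0.065, 0.998], [-0.005, 0.998, -0.065], [-1.0, -0.005, 0.003]]
contact_force: [0.5, -4.6, -0.6]
opening: 0.0112
```

```bash
cat > gap.py <<'E'
from pl import *
import sys
A=Ro.from_euler('z',-3.6,degrees=True).as_matrix()
s=telemetry.read_state();c=capture('wrist');Q=(cloud(c,s)-C)@A;x,y,z=Q[...,0],Q[...,1],Q[...,2]
np.save(sys.argv[1]+'.npy',cloud(c,s));save(c,sys.argv[1])
print(s['time_s'],(s['position']-C)@A,np.array(s['contact_force'])@A)
k=(abs(x-.066)<.017)&(z>.0492)&(z<.0515)&(y<-.02)&(y>-.09)&(abs(x-.066)>.008)
cf=np.percentile(y[k],99.5)
k2=(abs(x-.066)<.009)&(z>.0475)&(z<.053)&(y>cf+.0045)&(y<cf+.025)
v=y[k2];print('front',cf,'gap',np.percentile(v,5)-cf,'pushed in mm',17.3-1000*(np.percentile(v,5)-cf))
P=Q[(abs(z-.0597)<.003)&(abs(x)<.045)&(abs(y)<.04)]
for lo in (-.04,.02):
    w=P[(P[:,0]>lo)&(P[:,0]<lo+.02)][:,1];print(lo,len(w),np.percentile(w,[1,99]))
print('top z',np.median(P[:,2]))
E
python3 gap.py w10
```

```text
16.75 [ 0.06591894 -0.09028491  0.05780754] [ 0.75912188 -4.5577674  -0.6463211 ]
front -0.03698266748613117 gap 0.011527439223573525 pushed in mm 5.7725607764264755
-0.04 4236 [-0.02144966  0.01815835]
0.02 2974 [-0.01879587  0.02026395]
top z 0.05968411692916176
```

Emit:
{"fn": "carry_out", "kwargs": {
  "jaw": [0, 0, 0],
  "offset": [
    [0, -0.05, 0],
    [0, -0.05, 0],
    [0, -0.05, 0]
  ],
  "delta_rot": [
    [0, 0, 0],
    [0, 0, 0],
    [0, 0, 0]
  ]
}}

```text
time_s: 17.1
position: [0.5328, -0.1563, 0.0578]
ee_rot: [[0.003, 0.065, 0.998], [-0.005, 0.998, -0.065], [-1.0, -0.005, 0.003]]
contact_force: [-0.4, -2.5, -0.7]
opening: 0.0114
```

Emit:
{"fn": "carry_out", "kwargs": {
  "jaw": [0.2, 0.4, 0.5, 0.5, 0.5],
  "offset": [
    [0, 0, 0],
    [0, 0, 0],
    [0, 0, 0],
    [0, 0, 0],
    [0, 0, 0]
  ],
  "delta_rot": [
    [0, 0, 0],
    [0, 0, 0],
    [0, 0, 0],
    [0, 0, 0],
    [0, 0, 0]
  ]
}}

```text
time_s: 17.6
position: [0.5328, -0.1562, 0.0578]
ee_rot: [[0.003, 0.065, 0.998], [-0.005, 0.998, -0.065], [-1.0, -0.005, 0.003]]
contact_force: [0.4, -0.4, -0.1]
opening: 0.0426
```

Emit:
{"fn": "carry_out", "kwargs": {
  "jaw": [0.5, 0.5, 0.5, 0.5, 0.5, 0.5, 0.5],
  "offset": [
    [-1, 0, 0],
    [-2.5, 0, 0],
    [-4, 0, 0],
    [-6, 0, 0],
    [-7, 0, -1],
    [-7, 0, -1],
    [-7, 0, -1]
  ],
  "delta_rot": [
    [0, 0, 0],
    [0, 0, 0],
    [0, 0, 0],
    [0, 0, 0],
    [0, 0, 0],
    [0, 0, 0],
    [0, 0, 0]
  ]
}}

```text
time_s: 18.3
position: [0.522, -0.1554, 0.1277]
ee_rot: [[0.003, 0.065, 0.998], [-0.005, 0.998, -0.065], [-1.0, -0.005, 0.003]]
contact_force: [-0.2, -1.3, -0.2]
opening: 0.0424
```

```bash
python3 gap.py w11
```

```text
18.3 [ 0.05508977 -0.09009057  0.12773182] [-0.10236528 -1.33873789 -0.19787546]
front -0.036677559503584006 gap 0.011745029144642132 pushed in mm 5.554970855357869
-0.04 1796 [-0.02089013  0.01800715]
0.02 1397 [-0.01908096  0.0203334 ]
top z 0.05970433863530547
```

View pics/w11.png

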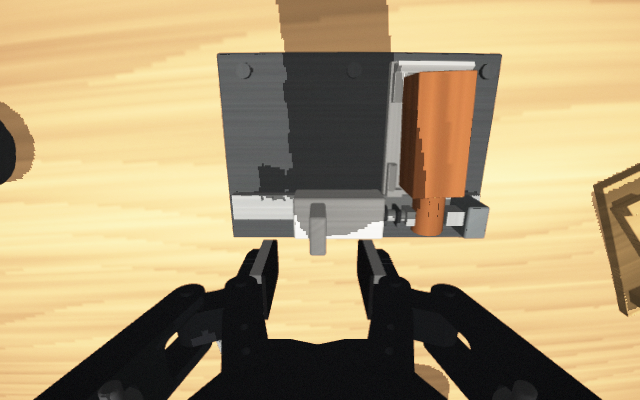

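```bash
python3 -c "
from plant import job;print(job.sign_off())"
```

```text
the job is handed in; nothing more can be done
None
```

The job is done and handed in, at about 18.4 s of robot time. The brown tenoned blank is in the caliper pocket, and the moving jaw is closed on its tenon.

- **Blank:** I gripped it square to the slope and lowered it under control until the wrist felt about 12 N of contact. Before the jaw closed it lay centred in the pocket to within 1 mm and tilted about 0.1°. Its top was 59.6 mm above the bench, against 60 mm nominal. A later pre-close view from over the tab gave a 1° tilt across its width, which I did not chase. The top height stayed at 59.7 mm after closing.
- **Jaw:** I slid it shut by its tab. The gap between the collar and the carriage gave the anvil as 5.8 mm in while I held the tab, and 5.6 mm in after release, out of 12 mm. The drag rose about 2 N while the anvil was going in, as expected. The jaw stayed put when I opened the gripper, and the robot is clear of everything.
- **Not perfect:** Closing the jaw pushed the tenon against the fixed anvil, which turned the blank about 2° within the pocket's play. It is still flat but not perfectly square.
- **Other items:** I did not touch the plain blank, bowl, chuck, screwdriver or the black and turquoise look-alikes. I did not measure their positions again at the end.

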